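Show a gate-valve wedge to the inspection camera

TASK

The gate valve in the bench vise is unscrewed and its handwheel is off: take the bonnet by the steel gland nut, lift it with stem and wedge out of the valve body, and hold it up to the inspection camera. The wedge face on the side of the red paint mark must look squarely into the lens, 12 cm in front of it and in the middle of the view, with the stem end up in the camera's picture (the camera looks somewhat down, so lean the bonnet to suit). Finish holding it there still in the gripper; do not bump the camera, do not drop the bonnet or lay it over, and leave everything else on the bench as it lies.

Things in the scene. Friction and masses are not known exactly. Their poses are not given: they have to be found in the camera images.
- gland_nut (a point): Centre of the steel hexagon gland nut near the bonnet's top, the place to grip: 27 mm across flats, 20 mm tall. Axes of the bonnet: z up along the stem, x to the side with the red paint mark (square to the wedge faces), y across. Pairs of flats face +-y and the directions 60 and 120 deg from y about z: three square grips. The bare stem (10 mm) ends 32 mm above this point.
- wedge_face (a point): Centre of the copper-coloured wedge face (38 mm disc) on the red-marked side, the face to show; hidden in the valve at the start. It lies 8 mm along +x and 82 mm below the gland nut's centre, in the bonnet's axes; same axes, x points straight out of this face. The wedge is 16 mm thick, 43 mm in diameter.
- bonnet: Loose brass bonnet with stem and wedge, rigid, 0.4 to 0.6 kg, lifts straight out with play. Origin at the wedge's underside, 104 mm below the nut's centre; axes as gland_nut. Below the nut's centre: neck 22 mm thick from 10 to 20 mm down, cone to 42 mm wide at 26 mm, hexagon 58 mm across flats (red mark on its +x corner) at 26 to 38 mm, spigot and wedge to 104 mm. Centre of mass 42 mm down.
- valve_mouth (a point): Centre of the brass valve's round mouth (58 mm outside) at its rim, 162 mm above the bench, z up. The bonnet's hexagon rests on the rim; what is below it sticks 66 mm into the body, so it is clear when raised more than 66 mm. y runs along the vise jaws and the valve's bore, -x to the screw handle. At the start the bonnet's x (red mark) points along +y here.
- vise: Blue bench vise with the valve clamped in it, fixed. Origin on the bench below the valve's axis; axes as valve_mouth. Jaws 110 mm long, top at 130 mm; the vise reaches 170 mm to -x and 145 mm to +x of the valve's axis. Nothing of it is higher than the valve's mouth.
- camera_lens (a point): Centre of the front glass of the inspection camera: white box, black lens, ring light 56 mm in diameter, on a steel column stand at the left. Its height, direction and downward tilt (9 to 26 deg) differ each time and are clamped. Axes: the camera looks along -x, +x points back into the lens, z is up in its picture, y across.
- camera_focus (a point): Point of sharp focus, in empty air 120 mm in front of the lens glass on its axis, 0.13 to 0.25 m above the bench; axes as camera_lens. Shown rightly, the wedge face's centre is here and the bonnet's x, y and z axes are parallel to the camera's x, y and z, same way.
- camera_stand: The camera's stand with all it carries, fixed to the bench: steel foot 180 x 140 x 16 mm, origin at the centre of its underside; column (25 mm thick, 0.42 m tall) 30 mm to +x of it; the camera looks over its -x side, lens about 0.11 m from the origin.
- handwheel_center (a point): Bystander: red handwheel 92 mm in diameter, 16 mm tall, lying on the bench; its centre.
- wrench_grip (a point): Bystander: steel wrench lying on the bench right of the vise; middle of its handle.
- tape_roll: Bystander: white roll 60 mm in diameter, 19 mm tall, lying flat; centre of its underside.
- compound_jar: Bystander: white jar with yellow label, 64 mm in diameter, 75 mm tall; centre of its underside.
- oil_can: Bystander: blue-and-white spray can, 56 mm in diameter, 160 mm tall; centre of its underside.
- brush_grip (a point): Bystander: brush lying on the bench at the far side; middle of its handle.
- tee: Bystander: copper pipe tee 70 mm long, 32 mm thick, lying on the bench; on its underside below the middle of its run.
Things that resemble listed ones, but are neither listed nor needed, are in the scene too. What is shaped like the bonnet but pink is not meant.

How it is judged:
By the outcome, as a careful person would: the job done as asked, in the order asked, and still so for the second after the job is handed in, while the arm keeps its last pose, push and grip.
It also fails if it takes over 45 s, if anything falls off the work surface, if the arm or the gripper's body presses on something with over 40 N, if the wrist force passes 120 N, or if a joint passes its speed limit or range.

ROBOT

A 6-joint arm with a two-finger parallel gripper is mounted at the origin on the work surface. World frame = base frame: x ahead of the robot, y to its left, z up, the work surface at z = 0. Lengths are in m, angles in rad, forces in N, time in s.
With the tool pointing down it reaches from about 0.375 to 0.975 m from the base axis. Payload 3.8 kg.
Tool frame: the origin (TCP) lies on the centre line of the jaws, within the pads' length; the fingertips stand 17 mm ahead of it and the grasp point (between the pads) lies 2 mm behind it (bot.tip_extent is the distance from the TCP to the fingertips, in m); z points along the fingers, y is the line along which they close (so a half turn about z gives the same grasp; the last joint's range is limited). The gripper opens to 85 mm and grips with 20 to 120 N. Pads are 22 mm wide; open, the fingers measure 114 mm over their backs; the gripper's body (76 mm by 85 mm) begins 54 mm behind the grasp point. The pads swing forward as they close: fully open they stand 13 mm farther back than shut.
Start: joints at [-0.037, 0.264, 1.604, -0, 1.274, -0.037], TCP at [0.675, -0, 0.248] pointing down, gripper open.
Joint ranges: [-2.63, 2.63], [-0.94, 2.18], [0.31, 2.57], [-1.31, 4.45], [0, 2.66], [-2.55, 2.55]. Speed limits (rad/s): [2.57, 2.57, 3.14, 3.14, 3.14, 3.14].

INTERFACE

Orientations are given as a rotation vector (axis times angle).
In Python, from workcell import readout, read_camera, finish_job, bot gives the robot as it stands.
- The arm moves only by the tool jog_arm, never from a script. Its argument "deltas" is one flat list of numbers, 7 for each row, row after row: the shift along the tool's x, y, z in m, then the turn, a rotation vector about the tool's x, y, z in degrees, then the gripper command: -1 is shut, 1 is fully open, values between are in proportion. A call has 1 to 8 rows; each row is the pose to reach, as a shift and turn from the pose commanded when the call began, along the tool's axes at that moment; what a row does not reach only later rows make up. A row lasts 1/10 s, in which the tool goes at most 50 mm and 8.59 degrees, less where a joint would pass 70% of its speed; a pose out of reach is approached as far as the arm can. A call with a gripper value outside its range is refused whole. The fingers move at their own pace and stop on an object; "squeeze" is the grip in N (left out, the last holds). Time passes only in rows, so rows that repeat a pose let the fingers close. It gives the time, the measured TCP pose, the force, the opening and the grip force at its end, in the units of the state.
- readout.read_state(): the state, without advancing time (a new reading comes with each control period).
- read_camera(name): name is "scene" or "side" or "wrist"; returns a dict with "color" (420x560x3 uint8, blue, green, red), "fx", "fy", "cx", "cy" (pixels), "origin" and "attitude" of the camera in the world. Camera axes: x right, y down, z forward; pixel columns grow to the right and rows downward; lengths in m; the calibration is good to about 2 mm. A picture is of the moment at which its call begins. There is no depth.
- finish_job(): hands the job in; it is judged then, once.
The state is a dict: "time": time; "q": joint angles; "joint_vel": joint speeds; "joint_torque": joint torques, N m; "tool_pos": TCP position; "tcp_rot": TCP orientation; "wrist_force": force on the tool from outside, world axes, zero at the start; "torque": the same for the moment, N m; "width": opening from 0.0 (shut) to 1.0 (fully open); "grip_force": force on a finger pad.
Only numpy, scipy, OpenCV 4.12 (cv2) and the standard library are available. Lean on these libraries where they do the work, as an engineer would, in place of code of your own. Each camera call takes 0.05 s, during which the arm holds its last target. There are 200 camera calls.

## Working session

There is one attempt and no reset: what is moved stays moved. The work goes in short steps, Python scripts to look and compute and a tool call to move; the robot and the scene stay as the last step left them, time stands still between calls to the robot, and variables do not carry over. Pictures are saved under pics/ and viewed, at most 10 in all, crops included, and the job is handed in when it is done.

Besides the shell and the picture viewer there is one more tool, called after "Emit:" by a JSON object that holds its "op" and its "data". jog_arm: Moves the arm, as the interface text tells. Its arguments: {"type":"object","properties":{"deltas":{"type":"array"},"squeeze":{"type":"number"}},"required":["deltas"]}

```bash
mkdir -p pics; ls
python3 - <<'E'
from workcell import readout, read_camera, bot
import cv2,numpy as np
print(readout.read_state())
print([a for a in dir(bot) if a[0]!='_'])
for n in ("scene","side","wrist"):
    c=read_camera(n); cv2.imwrite(f"pics/{n}0.png",c["color"])
    print(n,c["fx"],c["fy"],c["cx"],c["cy"],c["origin"],np.array(c["attitude"]).tolist())
E
```

```text
pics
{'time': 0.0, 'q': array([-3.69016680e-02,  2.64738637e-01,  1.60541241e+00, -1.02614376e-05,
        1.27367838e+00, -3.68821344e-02]), 'joint_vel': array([-4.32303020e-04,  1.13444203e-03, -1.30195522e-04, -4.87479841e-05,
       -1.94774085e-03,  3.55427809e-05]), 'joint_torque': array([ 6.10465631e-04, -5.15121067e+01, -3.67308676e+01, -4.07824507e-05,
        1.31324201e-02,  1.46811578e-05]), 'tool_pos': array([6.74294989e-01, 1.98057875e-05, 2.46951014e-01]), 'tcp_rot': array([-2.220305  , -2.22026832,  0.00240115]), 'wrist_force': array([-0.53246251, -0.2058605 , -0.47410948]), 'torque': array([-0.0362388 ,  0.01683587, -0.00131015]), 'grip_force': 0.0, 'width': 1.0041657111260045}
['MotionError', 'tip_extent']
scene 453.4197675437669 453.4197675437669 279.8259054556913 207.55899004603515 [ 1.53035352 -0.28790629  0.80086284] [-1.7862866817254146, -1.3350979183206633, 0.7623704271150911]
side 502.24943994598135 502.24943994598135 277.56397699501645 215.64889776396794 [ 0.36865358 -0.91398293  1.11292327] [-2.369790542829158, 0.27788688255106675, -0.08953738589506167]
wrist 349.2079932074378 349.2079932074378 285.5818595498892 203.83628491781832 [0.67462897 0.07029546 0.37306416] [2.8598052375167127, -0.00011030605931561519, -0.005102621322272035]
```

Run:
```python
import cv2
for n in ("scene","side"):
    cv2.imwrite(f"pics/{n}0b.png",cv2.resize(cv2.imread(f"pics/{n}0.png"),(800,600),interpolation=cv2.INTER_CUBIC))
```

```text
(no output)
```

View pics/scene0b.png

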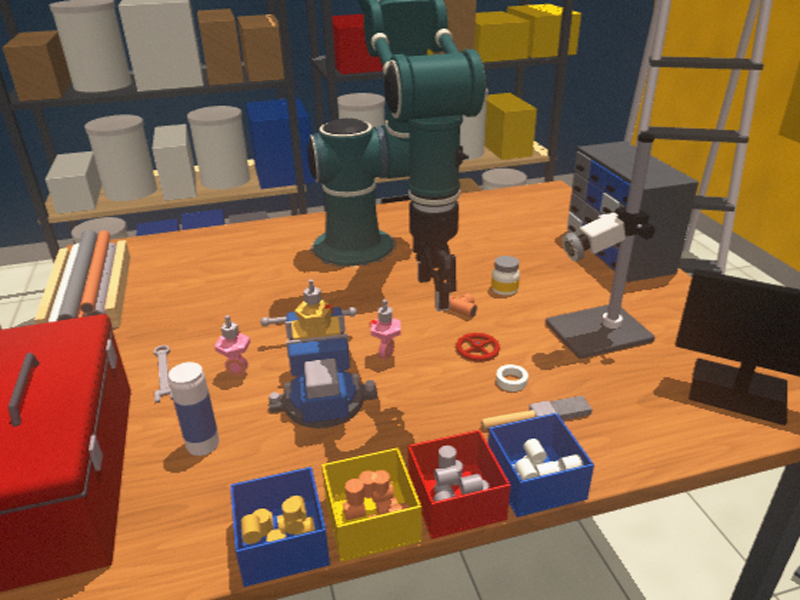

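View pics/side0b.png

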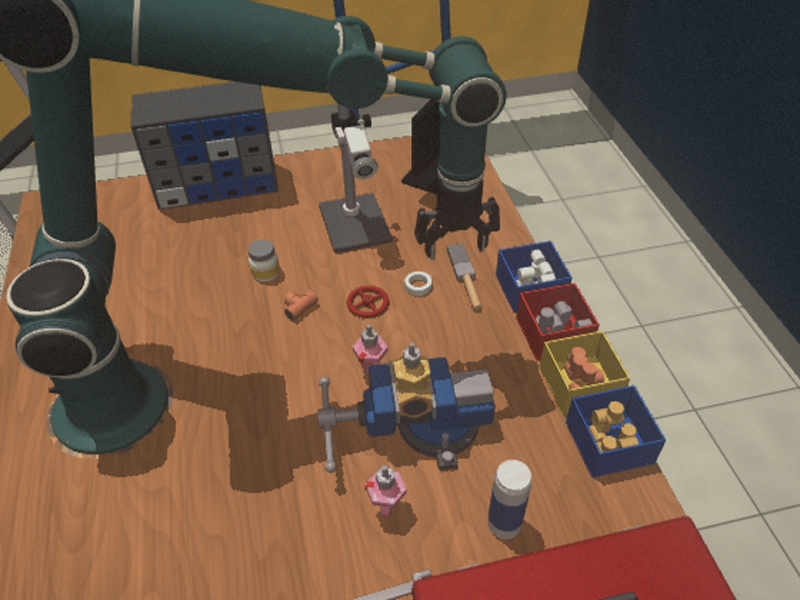

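The scene view shows the brass bonnet in the vise at about (311,300), with a pink decoy on each side. The inspection camera is at about (600,235). In the side view the nut is at about (411,357) and the camera at (358,150). I'll enlarge these four spots.

```bash
cat > mos.py <<'E'
import cv2,numpy as np
def crop(img,u,v,w=80,h=60,s=5):
    u0,v0=int(u-w/2),int(v-h/2)
    c=cv2.resize(img[v0:v0+h,u0:u0+w],(w*s,h*s),interpolation=cv2.INTER_CUBIC)
    for k in range(0,w,10): cv2.putText(c,str(u0+k),(k*s,8),0,.3,(0,255,0)); cv2.line(c,(k*s,10),(k*s,14),(0,255,0))
    for k in range(10,h,10): cv2.putText(c,str(v0+k),(0,k*s+3),0,.3,(0,255,0)); cv2.line(c,(20,k*s),(24,k*s),(0,255,0))
    return c
E
python3 - <<'E'
import cv2,numpy as np
from mos import crop
a=cv2.imread("pics/scene0.png");b=cv2.imread("pics/side0.png")
cv2.imwrite("pics/m1.png",np.vstack([np.hstack([crop(a,425,165),crop(b,250,105)]),np.hstack([crop(a,218,220),crop(b,288,260)])]))
E
```

```text
(no output)
```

View pics/m1.png

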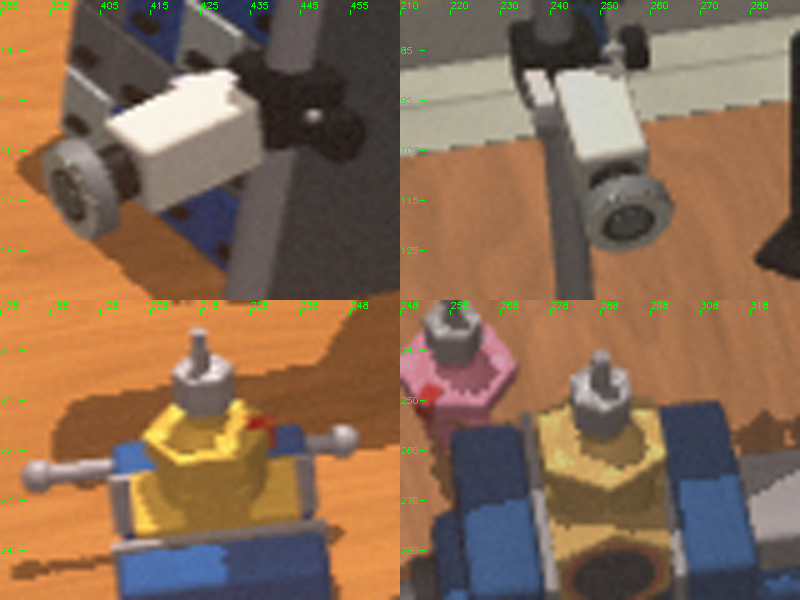

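Readings in full-image pixels (scene / side): lens glass (399,173.6) / (256,118.6), stem end (217.8,196.4) / (288,240.4), nut centre (218.6,207) / (288,250). Next I triangulate these, along with the column base, the screw handle and the red mark.

```bash
cat > tri.py <<'E'
import json,numpy as np
from scipy.spatial.transform import Rotation as R
C={"scene":(453.42,279.826,207.559,[1.53035352,-0.28790629,0.80086284],[-1.7862866817,-1.3350979183,0.7623704271]),
"side":(502.2494,277.564,215.6489,[0.36865358,-0.91398293,1.11292327],[-2.36979054,0.27788688,-0.08953739])}
def ray(c,u,v):
    f,cx,cy,o,a=c; d=R.from_rotvec(a).apply([(u-cx)/f,(v-cy)/f,1]); return np.array(o),d/np.linalg.norm(d)
def tri(obs):
    A=np.zeros((3,3));b=np.zeros(3);rs=[ray(C[c] if isinstance(c,str) else c,u,v) for c,u,v in obs]
    for o,d in rs: P=np.eye(3)-np.outer(d,d);A+=P;b+=P@o
    p=np.linalg.solve(A,b); return p,max(np.linalg.norm((np.eye(3)-np.outer(d,d))@(p-o)) for o,d in rs)
def atz(c,u,v,z):
    o,d=ray(C[c] if isinstance(c,str) else c,u,v); return o+d*(z-o[2])/d[2]
E
python3 - <<'E'
from tri import *
for n,s,d in [("lens",(399,173.6),(256,118.6)),("stem",(217.8,196.4),(288,240.4)),("nut",(218.6,207),(288,250)),("colbase",(428,224),(246,147)),
 ("boxFrontTopEdge~",(411.5,162.5),(251,107)),]:
    p,e=tri([("scene",*s),("side",*d)]);print(n,p.round(4),round(e,4))
for u,v in [(546,322),(605,305),(652,337),(588,354)]: print("foot scene",atz("scene",u*.7,v*.7,.016).round(3))
for u,v in [(320,204),(376,195),(391,239),(332,250)]: print("foot side",atz("side",u*.7,v*.7,.016).round(3))
E
```

```text
lens [0.5716 0.3076 0.2267] 0.0001
stem [ 0.5493 -0.1804  0.2302] 0.0001
nut [ 0.5486 -0.1817  0.1982] 0.0006
colbase [0.5528 0.441  0.0216] 0.0022
boxFrontTopEdge~ [0.564  0.3443 0.2479] 0.0028
foot scene [0.509 0.313 0.016]
foot scene [0.487 0.468 0.016]
foot scene [0.623 0.495 0.016]
foot scene [0.636 0.341 0.016]
foot side [0.483 0.486 0.016]
foot side [0.624 0.487 0.016]
foot side [0.623 0.318 0.016]
foot side [0.484 0.313 0.016]
```

Emit:
{"op": "jog_arm", "data": {"deltas": [0.01, -0.02, -0.05, 0, 8, 0, 1, 0.02, -0.04, -0.07, 0, 16, 0, 1, 0.03, -0.06, -0.07, 0, 24, 0, 1, 0.04, -0.075, -0.07, 0, 32, 0, 1, 0.05, -0.075, -0.07, 0, 40, 0, 1, 0.06, -0.075, -0.06, 0, 48, 0, 1, 0.06, -0.075, -0.06, 0, 56, 0, 1, 0.06, -0.075, -0.06, 0, 60, 0, 1]}}

```text
time: 0.95
tool_pos: [0.5991, 0.0592, 0.3059]
tcp_rot: [-1.583, -1.576, -0.915]
wrist_force: [-0.2, -0.4, -0.6]
width: 1.001
grip_force: 0.0
```

```bash
cat > look.py <<'E'
import sys,json,cv2,numpy as np
from workcell import readout, read_camera
def snap(tag,name="wrist"):
    c=read_camera(name);cv2.imwrite(f"pics/{tag}.png",c["color"]);t=[float(c["fx"]),float(c["cx"]),float(c["cy"]),list(map(float,c["origin"])),list(map(float,c["attitude"]))]
    json.dump(t,open(f"pics/{tag}.json","w"));s=readout.read_state();print(tag,s["time"],s["tool_pos"].round(4),s["tcp_rot"].round(4),s["q"].round(3));return t
if __name__=="__main__":
    t=snap(sys.argv[1])
    from tri import *
    d=R.from_rotvec(t[4]).inv().apply(np.array([0.5716,0.3076,0.2267])-t[3]);print("lens px",t[0]*d[0]/d[2]+t[1],t[0]*d[1]/d[2]+t[2],d[2])
E
python3 look.py w1
```

```text
w1 1.0 [0.5988 0.0588 0.3041] [-1.5829 -1.5721 -0.9134] [-0.403  0.289  1.786  0.928  1.632 -0.625]
lens px 259.5955930254691 119.06631516950307 0.3707340042296657
```

Run:
```python
import cv2
from mos import crop
a=cv2.imread("pics/w1.png");cv2.imwrite("pics/w1c.png",crop(a,260,120,200,150,4))
```

```text
(no output)
```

View pics/w1c.png

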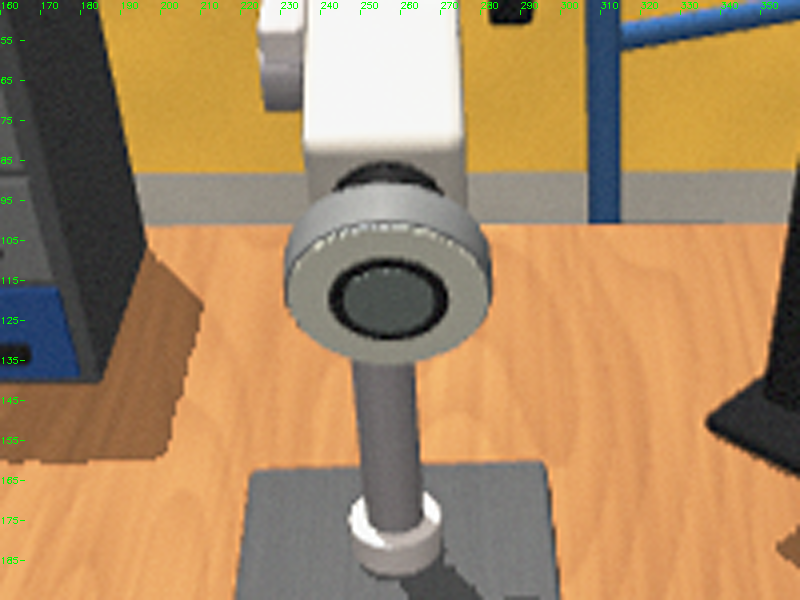

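In w1, the front glass ellipse is centred at crop (389,299), i.e. image (257.2,119.7). It measures about 119 x 84 crop px, so it is seen roughly 45° off its axis. The box edges run almost vertically in the image. I'll take a second view from one side to fix the axis.

Emit:
{"op": "jog_arm", "data": {"deltas": [0, 0.03, 0, 7, 0, 0, 1, 0, 0.07, 0, 14, 0, 0, 1, 0, 0.1, 0, 21, 0, 0, 1, 0, 0.13, 0, 28, 0, 0, 1, 0, 0.13, 0, 30, 0, 0, 1, 0, 0.13, 0, 30, 0, 0, 1]}}

```text
time: 1.6
tool_pos: [0.7313, 0.0616, 0.3037]
tcp_rot: [-1.208, -1.65, -0.438]
wrist_force: [-0.8, 0.8, -0.7]
width: 1.001
grip_force: 0.0
```

```bash
python3 look.py w2
python3 - <<'E'
import cv2,json,numpy as np
from mos import crop
from tri import *
t=json.load(open("pics/w2.json"))
d=R.from_rotvec(t[4]).inv().apply(np.array([0.5716,0.3076,0.2267])-t[3])
a=cv2.imread("pics/w2.png");u=t[0]*d[0]/d[2]+t[1];v=t[0]*d[1]/d[2]+t[2]
u=np.clip(u,100,459);v=np.clip(v-5,75,344)
cv2.imwrite("pics/w2c.png",crop(a,u,v,200,150,4))
E
```

```text
w2 1.65 [0.7305 0.061  0.3061] [-1.2088 -1.651  -0.4402] [-0.233  0.81   1.036  0.8    2.115 -0.416]
lens px 276.23237694880925 116.03306210516142 0.4112983744429923
```

View pics/w2c.png

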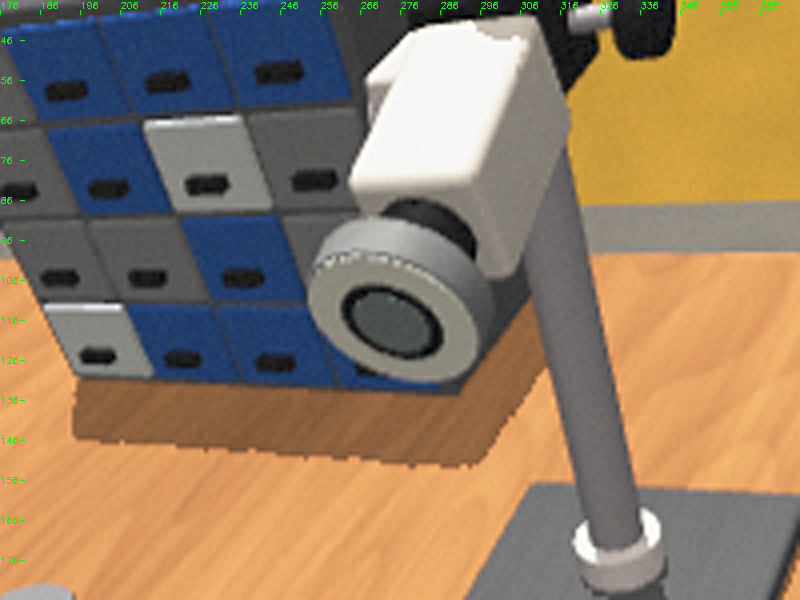

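```bash
cat > fit.py <<'E'
from tri import *
from scipy.optimize import least_squares
cam={k:json.load(open(f"pics/{k}.json")) for k in("w1","w2")}; off={"w1":(160,45),"w2":(176,36)}
P=lambda k,p:(off[k][0]+p[0]/4,off[k][1]+p[1]/4)
ring={"w1":[(300,325),(330,348),(388,362),(445,349),(475,325),(330,237),(385,225),(440,236)],
"w2":[(330,335),(360,362),(400,378),(440,382),(470,365),(481,335),(345,256),(390,260),(440,285),(470,312)]}
glass={"w1":(389,299),"w2":(392,321.5)}
lines={"w1":[((304,145),(309,10)),((464,145),(458,10))],"w2":[((480,182),(541,22)),((351,185),(412,30)),((513,275),(571,120))]}
def proj(k,x):
    f,cx,cy,o,a=cam[k];d=R.from_rotvec(a).inv().apply(x-np.array(o));return np.array([f*d[0]/d[2]+cx,f*d[1]/d[2]+cy])
def nrm(az,t): return np.array([np.cos(t)*np.cos(az),np.cos(t)*np.sin(az),np.sin(t)]) # camera +x axis (back into the lens: up & behind)
def res(p,usel=1,user=1):
    c=p[:3];n=nrm(p[3],p[4]);r=[]
    for k in cam:
        for q in ring[k]:
            o,d=ray(cam[k],*P(k,q));x=o+d*((c-o)@n)/(d@n);r.append(user*(np.linalg.norm(x-c)-p[6])*900)
        r+=list((proj(k,c+p[5]*n)-P(k,glass[k]))*1.5)
        for a,b in lines[k]:
            a,b=np.array(P(k,a)),np.array(P(k,b))
            o,d=ray(cam[k],*(a+b)/2);x=o+d*((c+.07*n-o)@n)/(d@n)
            e=proj(k,x+.01*n)-proj(k,x-.01*n);l=b-a
            r.append(usel*(e[0]*l[1]-e[1]*l[0])/np.linalg.norm(e)/np.linalg.norm(l)*40)
    return r+[p[5]/.004,(p[6]-.028)/.001]
for a in((1,1),(0,1),(1,.05)):
    s=least_squares(res,[.5716,.3076,.2267,1.6,.3,0,.028],args=a,loss="soft_l1");p=s.x
    n=nrm(p[3],p[4]);print(p[:3].round(4),"az,tilt deg",np.degrees(p[3:5]).round(2),p[5:].round(4),"cost",round(s.cost,2),"focus",(p[:3]+p[5]*n-.12*n).round(4))
E
python3 fit.py
```

```text
[0.5689 0.3073 0.2264] az,tilt deg [92.53 17.36] [-0.0003  0.027 ] cost 4.12 focus [0.574  0.1926 0.1906]
[0.5688 0.3077 0.2262] az,tilt deg [92.41 16.09] [-0.0003  0.0266] cost 2.72 focus [0.5737 0.1922 0.1928]
[0.5692 0.3065 0.2268] az,tilt deg [92.03 19.02] [-0.0001  0.028 ] cost 0.74 focus [0.5732 0.193  0.1877]
```

```bash
cat > plan.py <<'E'
from tri import *
R0=R.from_matrix([[0,1,0],[1,0,0],[0,0,-1]])
def step(p,Rc,sh,rv): return np.array(p)+Rc.apply(sh), Rc*R.from_rotvec(np.radians(rv))
def delta(p,Rc,pt,Rt):
    return Rc.inv().apply(np.array(pt)-p).round(4), np.degrees((Rc.inv()*Rt).as_rotvec()).round(2)
E
python3 - <<'E'
from plan import *
p,r=step([.675,0,.248],R0,[.06,-.075,-.06],[0,60,0]); p,r=step(p,r,[0,.13,0],[30,0,0])
print(p,r.as_rotvec()); print(delta(p,r,[.549,-.175,.35],R0))
E
```

```text
[0.73  0.06  0.308] [-1.20919958 -1.65179734 -0.44259776]
(array([-0.0811, -0.269 , -0.1039]), array([-27.18, -58.57,  15.69]))
```

Emit:
{"op": "jog_arm", "data": {"deltas": [-0.0101, -0.0336, -0.013, -3.4, -7.32, 1.96, 1, -0.0203, -0.0672, -0.026, -6.8, -14.64, 3.92, 1, -0.0304, -0.1009, -0.039, -10.19, -21.96, 5.88, 1, -0.0405, -0.1345, -0.052, -13.59, -29.28, 7.85, 1, -0.0507, -0.1681, -0.0649, -16.99, -36.6, 9.81, 1, -0.0608, -0.2018, -0.0779, -20.39, -43.93, 11.77, 1, -0.071, -0.2354, -0.0909, -23.78, -51.25, 13.73, 1, -0.0811, -0.269, -0.1039, -27.18, -58.57, 15.69, 1]}}

```text
time: 2.45
tool_pos: [0.5462, -0.1766, 0.3542]
tcp_rot: [2.217, 2.21, 0.002]
wrist_force: [-0.1, 0.5, -0.7]
width: 0.999
grip_force: 0.0
```

Emit:
{"op": "jog_arm", "data": {"deltas": [0, 0, 0, 0, 0, 0, 1, 0, 0, 0, 0, 0, 0, 1]}}

```text
time: 2.65
tool_pos: [0.5469, -0.1745, 0.3531]
tcp_rot: [2.22, 2.218, 0.005]
wrist_force: [-0.6, 0.9, 0.4]
width: 0.997
grip_force: 0.0
```

```bash
python3 look.py w3
python3 - <<'E'
import cv2,json,numpy as np
from mos import crop
from tri import *
t=json.load(open("pics/w3.json"))
for q in([.549,-.181,.2],[.549,-.181,.232]):
  d=R.from_rotvec(t[4]).inv().apply(np.array(q)-t[3]);u=t[0]*d[0]/d[2]+t[1];v=t[0]*d[1]/d[2]+t[2];print(u,v)
cv2.imwrite("pics/w3c.png",crop(cv2.imread("pics/w3.png"),np.clip(u,100,459),np.clip(v-5,75,344),200,150,4))
E
```

```text
w3 2.7 [ 0.5478 -0.1746  0.3522] [2.2206 2.219  0.0041] [-3.530e-01  2.500e-02  1.686e+00  1.000e-03  1.427e+00 -3.520e-01]
lens px 350.3817692187545 -1069.6413809144697 0.1277380922132125
287.76016587540335 199.06208199963604
288.1723610223014 210.52870985463335
```

View pics/w3c.png

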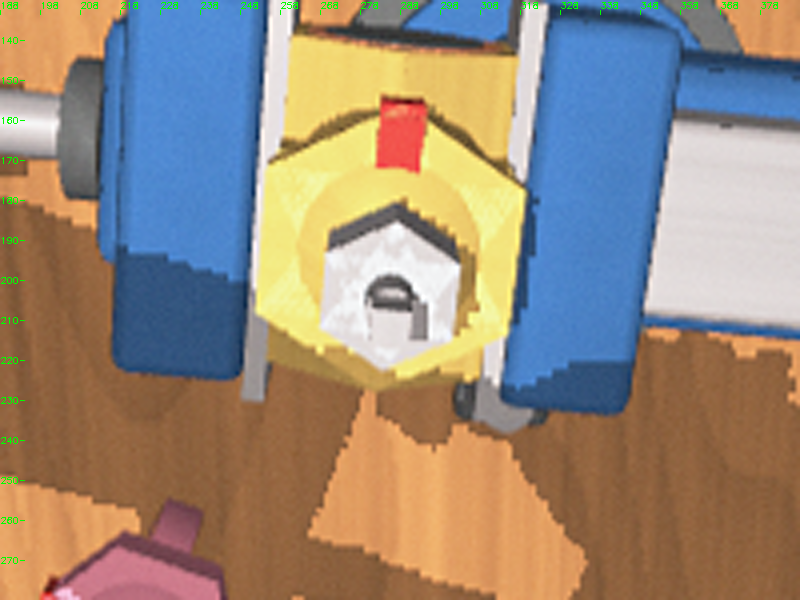

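The wrist view looks straight down, with the red mark at the top (+y). The nut's top hexagon is centred at crop (390.3,295.5), i.e. image (285.6,203.9). The flats and jaw edges lean about 4.8° clockwise, so the bonnet's x axis is at azimuth about 85.2°.

Run:
```python
from plan import *
t=json.load(open("pics/w3.json"));print("nut",atz(t,285.6,203.9,.210))
# vertices of nut and red-mark direction at z
V=[atz(t,188+u/4,130+v/4,.210) for u,v in[(395,222),(460,265),(455,338),(383,370),(321,328),(328,250)]]
for a,b in((3,0),(2,1),(4,5)): d=V[b]-V[a];print(np.degrees(np.arctan2(d[1],d[0])).round(2),np.linalg.norm(d).round(4))
H=[atz(t,188+u/4,130+v/4,.174) for u,v in[(256,310),(268,165),(508,335),(527,190)]]
for a,b in((0,1),(2,3)): d=H[b]-H[a];print("hex",np.degrees(np.arctan2(d[1],d[0])).round(2),np.linalg.norm(d).round(4))
print("hexc",np.mean(H,0))
```

```text
nut [ 0.54717147 -0.18226776  0.21      ]
85.44 0.031
86.91 0.0153
84.23 0.0163
hex 83.86 0.0337
hex 84.12 0.0341
hexc [ 0.54721232 -0.1822802   0.174     ]
```

Emit:
{"op": "jog_arm", "data": {"deltas": [-0.007, 0, 0.02, 0, 0, 5.3, 0.6, -0.007, 0, 0.06, 0, 0, 5.3, 0.3, -0.007, 0, 0.1, 0, 0, 5.3, 0.3, -0.007, 0, 0.13, 0, 0, 5.3, 0.3, -0.007, 0, 0.145, 0, 0, 5.3, 0.3, -0.007, 0, 0.151, 0, 0, 5.3, 0.3, -0.007, 0, 0.151, 0, 0, 5.3, 0.3, -0.007, 0, 0.151, 0, 0, 5.3, 0.3], "squeeze": 80}}

```text
time: 3.5
tool_pos: [0.5504, -0.1824, 0.2011]
tcp_rot: [2.32, 2.115, 0.002]
wrist_force: [-0.4, 0.8, 0.3]
width: 0.651
grip_force: 0.0
```

Run:
```python
from look import snap
from tri import *
import cv2
from mos import crop
from workcell import readout
snap("s4","side");snap("c4","scene");print(readout.read_state()["wrist_force"],readout.read_state()["width"])
a=cv2.imread("pics/s4.png");b=cv2.imread("pics/c4.png")
cv2.imwrite("pics/m4.png",np.hstack([crop(a,288,245),crop(b,218,207)]))
```

```text
s4 3.55 [ 0.5505 -0.1824  0.2014] [2.3194 2.1144 0.0027] [-0.363  0.117  1.866  0.     1.155 -0.271]
c4 3.6 [ 0.5504 -0.1824  0.2015] [2.3193 2.1144 0.0028] [-0.363  0.117  1.866  0.     1.155 -0.271]
[ 0.50406536 -0.8323544   1.03032339] 0.6490488656061374
```

View pics/m4.png

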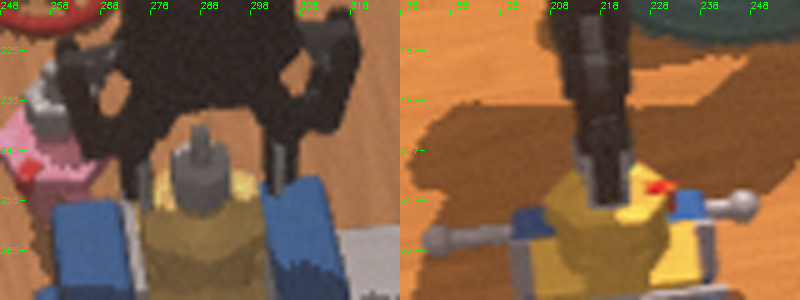

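The fingers straddle the nut at the right height. They sit about 3 mm too far along +x, which agrees with the state reading, so I'll shift, close and lift.

Emit:
{"op": "jog_arm", "data": {"deltas": [0, -0.003, 0, 0, 0, 0, 0.1, 0, -0.003, 0, 0, 0, 0, -0.3, 0, -0.003, 0, 0, 0, 0, -1, 0, -0.003, 0, 0, 0, 0, -1, 0, -0.003, 0, 0, 0, 0, -1, 0, -0.003, 0, 0, 0, 0, -1, 0, -0.003, 0, 0, 0, 0, -1], "squeeze": 90}}

```text
time: 4.3
tool_pos: [0.5465, -0.1818, 0.2004]
tcp_rot: [2.321, 2.116, 0.001]
wrist_force: [-1.1, 0.9, 5.4]
width: 0.297
grip_force: 89.1
```

Emit:
{"op": "jog_arm", "data": {"deltas": [0, 0, -0.005, 0, 0, 0, -1, 0, 0, -0.015, 0, 0, 0, -1, 0, 0, -0.03, 0, 0, 0, -1, 0, 0, -0.05, 0, 0, 0, -1, 0, 0, -0.07, 0, 0, 0, -1, 0, 0, -0.09, 0, 0, 0, -1, 0, 0, -0.11, 0, 0, 0, -1, 0, 0, -0.12, 0, 0, 0, -1]}}

```text
time: 5.1
tool_pos: [0.5465, -0.182, 0.3223]
tcp_rot: [2.32, 2.115, 0.002]
wrist_force: [0.0, 0.1, -3.7]
width: 0.296
grip_force: 89.4
```

Run:
```python
from look import snap
from tri import *
import cv2
from mos import crop
from workcell import readout
snap("s5","side");snap("c5","scene");snap("w5");print(readout.read_state()["wrist_force"],readout.read_state()["width"],readout.read_state()["tool_pos"])
a=cv2.imread("pics/s5.png");b=cv2.imread("pics/c5.png");w=cv2.imread("pics/w5.png")
d=crop(w,286,190,160,120,2.5.__int__()) if 0 else cv2.resize(w[110:300,170:410],(400,300))
cv2.imwrite("pics/m5.png",np.vstack([np.hstack([crop(a,288,220),crop(b,218,185)]),np.hstack([d,d*0])]))
```

```text
s5 5.15 [ 0.547  -0.1821  0.3234] [2.3184 2.1136 0.0032] [-0.365  0.037  1.726 -0.     1.374 -0.272]
c5 5.2 [ 0.5468 -0.182   0.3218] [2.3192 2.1142 0.0026] [-0.365  0.038  1.728 -0.     1.372 -0.272]
w5 5.25 [ 0.5461 -0.1818  0.3201] [2.3209e+00 2.1157e+00 7.0000e-04] [-0.365  0.039  1.73  -0.     1.372 -0.272]
[ 0.12816865  0.23158152 -4.39923261] 0.3029200125091695 [ 0.54614704 -0.181796    0.32006164]
```

View pics/m5.png

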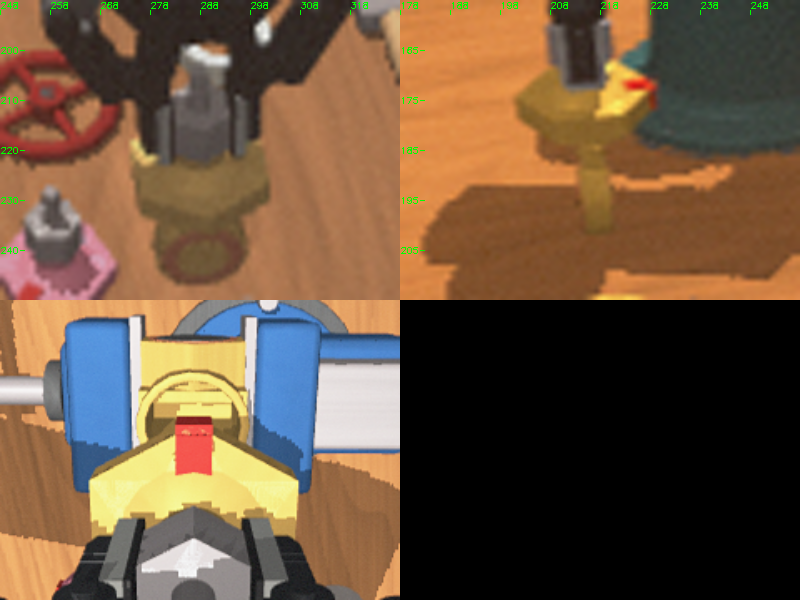

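The bonnet is lifted clear and square in the jaws: the red mark is centred and it hangs upright. Next I work out the show pose.

```bash
cat > goal.py <<'E'
from plan import *
def goal(focus=(.5735,.1926,.190),az=92.4,ti=17.4):
    a,t=np.radians([az,ti]);X=np.array([np.cos(t)*np.cos(a),np.cos(t)*np.sin(a),np.sin(t)])
    Y=np.cross([0,0,1],X);Y/=np.linalg.norm(Y);Z=np.cross(X,Y)
    Rt=R.from_matrix(np.c_[X,-Y,-Z]); return np.array(focus)-Rt.apply([.008,0,.0825]),Rt
E
python3 - <<'E'
from goal import *
p=[.5467,-.182,.3213];r=R0*R.from_rotvec([0,0,np.radians(5.3)])
g,G=goal();print(g,G.as_rotvec());print(delta(p,r,g,G))
pre=g+G.apply([-.05,0,-.05]);print(pre);print(delta(p,r,pre,G),delta(pre,G,g,G))
E
```

```text
[0.57485278 0.16032355 0.2663325 ] [-2.01174998 -2.09783348 -0.30784101]
(array([ 0.3435, -0.0036,  0.055 ]), array([ 1.17, 17.37, -7.64]))
[0.57747688 0.09771446 0.29909248]
(array([0.2814, 0.0048, 0.0222]), array([ 1.17, 17.37, -7.64])) (array([ 0.05, -0.  ,  0.05]), array([0., 0., 0.]))
```

Emit:
{"op": "jog_arm", "data": {"deltas": [0.02, 0, 0, 0, 0, 0, -1, 0.06, 0, 0, 0.2, 2.5, -1.1, -1, 0.105, 0.001, 0.004, 0.4, 5.5, -2.4, -1, 0.15, 0.002, 0.008, 0.6, 8.5, -3.7, -1, 0.195, 0.003, 0.012, 0.8, 11.5, -5.1, -1, 0.235, 0.004, 0.016, 1, 14.5, -6.4, -1, 0.265, 0.0045, 0.02, 1.1, 16.5, -7.3, -1, 0.2814, 0.0048, 0.0222, 1.17, 17.37, -7.64, -1]}}

```text
time: 6.05
tool_pos: [0.5755, 0.0997, 0.2945]
tcp_rot: [-2.008, -2.097, -0.303]
wrist_force: [0.3, -0.8, -4.1]
width: 0.295
grip_force: 89.2
```

Emit:
{"op": "jog_arm", "data": {"deltas": [0.008, 0, 0.008, 0, 0, 0, -1, 0.02, 0, 0.02, 0, 0, 0, -1, 0.032, 0, 0.032, 0, 0, 0, -1, 0.042, 0, 0.042, 0, 0, 0, -1, 0.048, 0, 0.048, 0, 0, 0, -1, 0.05, 0, 0.05, 0, 0, 0, -1, 0.05, 0, 0.05, 0, 0, 0, -1, 0.05, 0, 0.05, 0, 0, 0, -1]}}

```text
time: 6.85
tool_pos: [0.5744, 0.1604, 0.2647]
tcp_rot: [-2.012, -2.098, -0.308]
wrist_force: [0.5, -0.6, -4.3]
width: 0.302
grip_force: 89.2
```

Run:
```python
from look import snap
from goal import *
import cv2
from mos import crop
from workcell import readout
P=[];Q=[]
for n,k in(("s6","side"),("c6","scene"),("w6","wrist")):
    snap(n,k);s=readout.read_state();P.append(s["tool_pos"]);Q.append(s["tcp_rot"])
g,G=goal();p=np.mean(P,0);r=R.from_rotvec(Q).mean();print("left",delta(p,r,g,G),s["width"],s["grip_force"],s["wrist_force"])
a=cv2.imread("pics/s6.png");b=cv2.imread("pics/c6.png");w=cv2.imread("pics/w6.png")
def px(c,q):
    f,cx,cy,o,A=c;d=R.from_rotvec(A).inv().apply(np.array(q)-o);return f*d[0]/d[2]+cx,f*d[1]/d[2]+cy
us=px(C["side"],[.573,.2,.22]);uc=px(C["scene"],[.573,.22,.22]);print(us,uc)
cv2.imwrite("pics/m6.png",np.vstack([np.hstack([crop(a,us[0],us[1],100,75,4),crop(b,uc[0],uc[1],100,75,4)]),np.hstack([cv2.resize(w[:300,80:480],(400,300)),np.zeros((300,400,3),np.uint8)])]))
```

```text
s6 6.9 [0.5745 0.1603 0.2648] [-2.0126 -2.0982 -0.3086] [ 0.063  0.087  1.807  0.32   1.255 -0.08 ]
c6 6.95 [0.5745 0.1602 0.2649] [-2.0127 -2.0981 -0.3087] [ 0.063  0.087  1.807  0.32   1.255 -0.08 ]
w6 7.0 [0.5745 0.1602 0.2648] [-2.0128 -2.0978 -0.3087] [ 0.063  0.087  1.807  0.32   1.255 -0.08 ]
left (array([ 0.0005,  0.0003, -0.0014]), array([ 0.06,  0.01, -0.01])) 0.2991533008334522 89.20584585517645 [-0.20323768  0.05152571 -4.02067324]
(np.float64(264.06516055679066), np.float64(142.32395466035206)) (np.float64(369.20425960838065), np.float64(180.74842295038735))
```

View pics/m6.png

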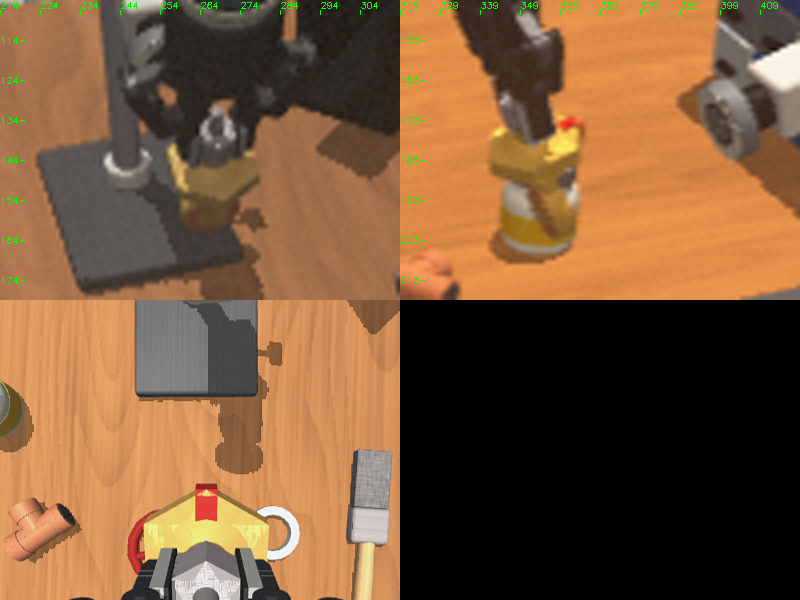

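```bash
python3 - <<'E'
from tri import *
from scipy.optimize import brentq
c=np.array([.569,.307,.2265]);a=np.radians(92.4)
n=lambda t:np.array([np.cos(t)*np.cos(a),np.cos(t)*np.sin(a),np.sin(t)])
f,cx,cy,o,A=C["scene"]
def pr(x):
    d=R.from_rotvec(A).inv().apply(x-np.array(o));return np.array([f*d[0]/d[2]+cx,f*d[1]/d[2]+cy])
for l in(((150,211),(262,160)),((147,153),(255,97)),((107,125),(178,82))):
    p,q=[np.array([385+u/5,135+v/5]) for u,v in l];L=q-p
    def h(t):
        o_,d=ray(C["scene"],*(p+q)/2);m=n(t);x=o_+d*((c+.06*m-o_)@m)/(d@m);e=pr(x+.01*m)-pr(x-.01*m);return e[0]*L[1]-e[1]*L[0]
    print([round(h(np.radians(t)),2) for t in(5,17,30)], np.degrees(brentq(h,-.2,1.2)))
import runpy
E
python3 - <<'E'
import cv2
from mos import crop
import numpy as np
a=cv2.imread("pics/c6.png");cv2.imwrite("pics/m7.png",crop(a,418,165,66,50,12))
E
```

```text
[np.float64(-27.34), np.float64(2.71), np.float64(34.75)] 15.92517998109231
[np.float64(-36.65), np.float64(-6.95), np.float64(26.57)] 19.724125515501616
[np.float64(-31.58), np.float64(-12.55), np.float64(9.02)] 24.597367220733016
```

View pics/m7.png

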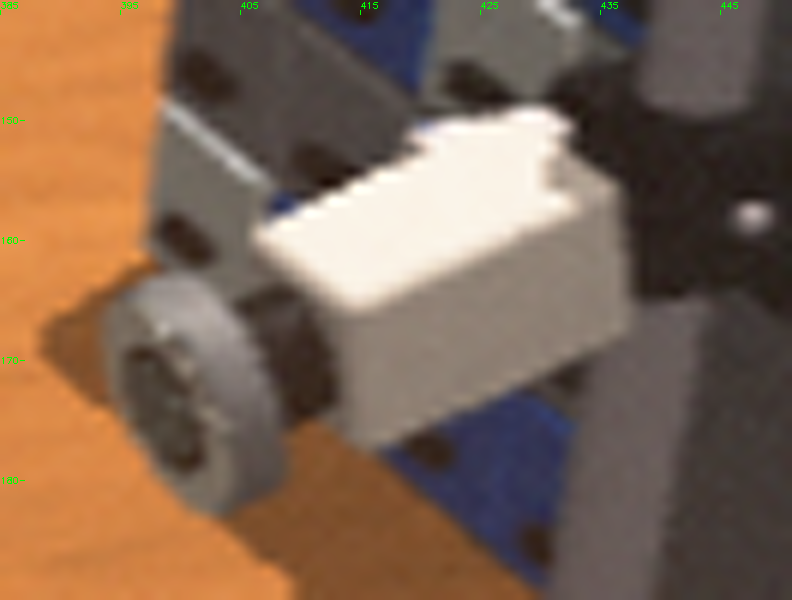

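The enlarged view shows three clean box edges: (378,445)–(625,330), (365,308)–(585,205) and (262,232)–(410,165).

Run:
```python
from tri import *
from scipy.optimize import brentq
c=np.array([.569,.307,.2265])
f,cx,cy,o,A=C["scene"]
def pr(x):
    d=R.from_rotvec(A).inv().apply(x-np.array(o));return np.array([f*d[0]/d[2]+cx,f*d[1]/d[2]+cy])
for az in(91.5,92.4):
  a=np.radians(az);n=lambda t:np.array([np.cos(t)*np.cos(a),np.cos(t)*np.sin(a),np.sin(t)])
  for l in(((378,445),(625,330)),((365,308),(585,205)),((262,232),(410,165))):
    p,q=[np.array([385+u/12,140+v/12]) for u,v in l];L=q-p
    def h(t):
        o_,d=ray(C["scene"],*(p+q)/2);m=n(t);x=o_+d*((c+.06*m-o_)@m)/(d@m);e=pr(x+.01*m)-pr(x-.01*m);return e[0]*L[1]-e[1]*L[0]
    print(az,np.degrees(brentq(h,-.2,1.2)).round(2))
```

```text
91.5 17.22
91.5 17.51
91.5 16.73
92.4 16.52
92.4 16.84
92.4 16.09
```

The tilt comes out at about 17° again, within 1° of the pose I'm holding. One last 1.4 mm trim, hold still, then hand in.

Emit:
{"op": "jog_arm", "data": {"deltas": [0.0005, 0, -0.0014, 0, 0, 0, -1, 0.0005, 0, -0.0014, 0, 0, 0, -1, 0.0005, 0, -0.0014, 0, 0, 0, -1, 0.0005, 0, -0.0014, 0, 0, 0, -1]}}

```text
time: 7.4
tool_pos: [0.5741, 0.1607, 0.2659]
tcp_rot: [-2.012, -2.098, -0.308]
wrist_force: [-0.1, -1.1, -4.2]
width: 0.296
grip_force: 89.2
```

```bash
python3 -c "
from workcell import finish_job
print(finish_job())"
```

```text
the job is handed in; nothing more can be done
None
```

The job is handed in at 7.4 s, with the bonnet still gripped by its gland nut and, by my measurements, its red-marked wedge face square to the lens at 12 cm (camera tilt read as about 17°, good to roughly 1–2°); no verdict came back.

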